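Find the sharpening stone by weight

TASK

One of the three identical boxes on the sloping rack holds the sharpening stone; tell which by its weight in the hand. Lay that box flat on the black-faced honing board, lengthwise and centred across it, with its end pushed snug against the brass stop, and pile the other two flat and lengthwise on the middle of the white board, one squarely on top of the other. Set the boxes down without dropping them, and leave the bottle, mallet, plane and chisel alone.

Things in the scene. Friction and masses are not known exactly. Their poses are not given: they have to be found in the camera images.
- rack: fixed wooden rack; its plywood surface, 210 long x 330 wide, slopes down 30 degrees towards rack +x (away from the robot). Origin on the table under the surface's centre, where the surface is 75 high. A lip 18 high along the lower edge holds the boxes. They lie side by side along rack y, centres about 110 apart (50 free between), with their middles at the surface's centre line.
- box_a: one of three identical closed dark wooden boxes, reddish fixed lid, 180 (x) x 60 (y) x 40 (z, lid up); origin: centre of the underside. Starts lying lengthwise on the rack's slope, its +x downhill. One of the three hides a stone (0.5-0.75 kg in all), the others only light packing (0.16-0.25 kg); which one varies, and only its weight tells. Contents rattle 2-3 mm.
- box_b: one of three identical closed dark wooden boxes, reddish fixed lid, 180 (x) x 60 (y) x 40 (z, lid up); origin: centre of the underside. Starts lying lengthwise on the rack's slope, its +x downhill. One of the three hides a stone (0.5-0.75 kg in all), the others only light packing (0.16-0.25 kg); which one varies, and only its weight tells. Contents rattle 2-3 mm.
- box_c: one of three identical closed dark wooden boxes, reddish fixed lid, 180 (x) x 60 (y) x 40 (z, lid up); origin: centre of the underside. Starts lying lengthwise on the rack's slope, its +x downhill. One of the three hides a stone (0.5-0.75 kg in all), the others only light packing (0.16-0.25 kg); which one varies, and only its weight tells. Contents rattle 2-3 mm.
- pile_board: fixed white flat board, 200 (x) x 80 (y) x 12 high, on the table: the place for the pile of empty boxes. Origin: centre of its underside; its top is 12 above that; x along its length.
- honing_board: fixed dark wooden honing board with a black rubber face, 250 (x) x 90 (y), top 18 above its origin (centre of its underside); x along its length. Across its +x (far) end stands a brass stop bar, 20 thick, 90 wide and 18 high above the board's top. Free length in front of the stop: 225.
- stop_face (a point): centre of the stop bar's face that looks to the honing board's -x, 100 from the honing board's origin along +x and 9 above the board's top.
- bottle: white spray-cleaner bottle with green cap, 64 diameter, 190 tall, standing; origin: centre of its underside. Leave alone.
- mallet: wooden mallet lying down, head 60 x 100 x 44 high, handle 22 diameter reaching 180 to its -x; origin: underside of the head's centre. Leave alone.
- plane: reddish wooden hand plane, 200 (x) x 62 (y), body 34 high, blade up to 74; origin: centre of its underside. Leave alone.
- chisel: chisel lying down, about 215 long along x, 28 thick handle to -x; origin near its middle, on the table. Leave alone.

How it is judged:
At the end, for the whole second after the job is handed in: All flat, lids up, at rest. Heavy box on the honing board (over 3.3 N): within 0.07 rad of its length, 12 mm of its centre line, gap to the stop up to 4 mm. Pile: lower box within 10 mm and 0.1 rad of the white board's centre and length, upper within 6 mm and 0.07 rad of the lower (((contact force between box_a and honing_board above 3.3 N and x of box_a in the frame of honing_board between 0.006 and 0.013 m and y of box_a in the frame of honing_board between -0.012 and 0.012 m and z of box_a in the frame of honing_board between 0.014 and 0.022 m and angle between the x axis of box_a and the x axis of honing_board, either way round below 0.07 rad) or (contact force between box_b and honing_board above 3.3 N and x of box_b in the frame of honing_board between 0.006 and 0.013 m and y of box_b in the frame of honing_board between -0.012 and 0.012 m and z of box_b in the frame of honing_board between 0.014 and 0.022 m and angle between the x axis of box_b and the x axis of honing_board, either way round below 0.07 rad) or (contact force between box_c and honing_board above 3.3 N and x of box_c in the frame of honing_board between 0.006 and 0.013 m and y of box_c in the frame of honing_board between -0.012 and 0.012 m and z of box_c in the frame of honing_board between 0.014 and 0.022 m and angle between the x axis of box_c and the x axis of honing_board, either way round below 0.07 rad)) and ((x of box_a in the frame of pile_board between -0.01 and 0.01 m and y of box_a in the frame of pile_board between -0.01 and 0.01 m and z of box_a in the frame of pile_board between 0.008 and 0.016 m and angle between the x axis of box_a and the x axis of pile_board, either way round below 0.1 rad) or (x of box_b in the frame of pile_board between -0.01 and 0.01 m and y of box_b in the frame of pile_board between -0.01 and 0.01 m and z of box_b in the frame of pile_board between 0.008 and 0.016 m and angle between the x axis of box_b and the x axis of pile_board, either way round below 0.1 rad) or (x of box_c in the frame of pile_board between -0.01 and 0.01 m and y of box_c in the frame of pile_board between -0.01 and 0.01 m and z of box_c in the frame of pile_board between 0.008 and 0.016 m and angle between the x axis of box_c and the x axis of pile_board, either way round below 0.1 rad)) and (((horizontal distance between box_a and box_b below 0.006 m and z of box_a in the frame of box_b between 0.036 and 0.044 m and angle between the x axis of box_a and the x axis of box_b, either way round below 0.07 rad) and horizontal distance between box_a and pile_board below 0.02 m) or ((horizontal distance between box_a and box_c below 0.006 m and z of box_a in the frame of box_c between 0.036 and 0.044 m and angle between the x axis of box_a and the x axis of box_c, either way round below 0.07 rad) and horizontal distance between box_a and pile_board below 0.02 m) or ((horizontal distance between box_b and box_a below 0.006 m and z of box_b in the frame of box_a between 0.036 and 0.044 m and angle between the x axis of box_b and the x axis of box_a, either way round below 0.07 rad) and horizontal distance between box_b and pile_board below 0.02 m) or ((horizontal distance between box_b and box_c below 0.006 m and z of box_b in the frame of box_c between 0.036 and 0.044 m and angle between the x axis of box_b and the x axis of box_c, either way round below 0.07 rad) and horizontal distance between box_b and pile_board below 0.02 m) or ((horizontal distance between box_c and box_a below 0.006 m and z of box_c in the frame of box_a between 0.036 and 0.044 m and angle between the x axis of box_c and the x axis of box_a, either way round below 0.07 rad) and horizontal distance between box_c and pile_board below 0.02 m) or ((horizontal distance between box_c and box_b below 0.006 m and z of box_c in the frame of box_b between 0.036 and 0.044 m and angle between the x axis of box_c and the x axis of box_b, either way round below 0.07 rad) and horizontal distance between box_c and pile_board below 0.02 m)) and angle between each of box_a, box_b, box_c's own z axis and vertical below 0.06 rad and linear speed of each of box_a, box_b, box_c below 0.02 m/s); the robot touches nothing.
It fails at once if the bottle is moved more than 25 mm or tipped over (distance of bottle from where it was at the start of the episode above 0.025 m or angle between bottle's own z axis and vertical above 0.3 rad).
It fails at once if the mallet is moved more than 25 mm (distance of mallet from where it was at the start of the episode above 0.025 m).
It fails at once if the plane is moved more than 25 mm (distance of plane from where it was at the start of the episode above 0.025 m).
It fails at once if the chisel is moved more than 25 mm (distance of chisel from where it was at the start of the episode above 0.025 m).
It fails at once if a box is dropped: it falls freely from more than about 13 mm (over 0.5 m/s with no finger on it) ((contact force between box_a and the fingers below 0.05 N and linear speed of box_a above 0.5 m/s) or (contact force between box_b and the fingers below 0.05 N and linear speed of box_b above 0.5 m/s) or (contact force between box_c and the fingers below 0.05 N and linear speed of box_c above 0.5 m/s)).
It also fails if it takes over 72 s, if anything falls off the work surface, if the arm or the gripper's body presses on something with over 40 N, if the wrist force passes 120 N, or if a joint passes its speed limit or range.

ROBOT

A 7-joint arm with a two-finger parallel gripper is mounted at the origin on the work surface. World frame = base frame: x ahead of the robot, y to its left, z up, the work surface at z = 0. Lengths are in m, angles in rad, forces in N, time in s.
With the tool pointing down it reaches from about 0.4 to 0.85 m from the base axis. Payload 4.5 kg.
Tool frame: the origin (TCP) lies at the very end of the fingers, on their centre line; the grasp point (between the pads) lies 19 mm behind it; z points along the fingers, y is the line along which they close (so a half turn about z gives the same grasp; the last joint's range is limited). The gripper opens to 88 mm and grips with 3 to 60 N. Pads are 18 mm wide; open, the fingers measure 123 mm over their backs; the gripper's body (75 mm by 187 mm) begins 45 mm behind the grasp point.
Start: joints at [0.034, 0.689, -0.195, 1.565, 0.157, 0.902, -0.215], TCP at [0.625, 0, 0.239] pointing down, gripper open.
Joint ranges: [-3.01, 3.01], [-0.46, 2.08], [-1.47, 1.51], [0.13, 2.56], [-1, 4.14], [0.04, 2.09], [-2.66, 2.66]. Speed limits (rad/s): [2.57, 2.57, 3.14, 3.14, 3.14, 3.14, 3.14].

INTERFACE

Orientations are given as a unit quaternion [x, y, z, w].
In Python, from plant import r gives the robot as it stands. The module is installed in compiled form; this text tells all that it offers.
- The arm moves only by the shell command python3 -m pendant 'ROWS' [FORCE]. ROWS is JSON, one flat list of numbers, 7 for each row, row after row: the opening, from 0 (shut) to 1 (fully open), then the shift along the tool's x, y, z scaled (see below), then the turn, a rotation vector about the tool's x, y, z scaled (see below). A call has 1 to 12 rows; each row is the pose to reach, as a shift and turn from the pose commanded when the call began, along the tool's axes at that moment; what a row does not reach only later rows make up. The controller multiplies each number of a shift by 0.15 m and each number of a turn by pi/2 rad. A row lasts 1/10 s, in which the tool goes at most 50 mm and 8.59 degrees, less where a joint would pass 70% of its speed; a pose out of reach is approached as far as the arm can. A call with a number of a shift or a turn outside -1 to 1 is refused whole. A call with a gripper value outside its range is refused whole. The fingers move at their own pace and stop on an object; FORCE is the grip in N (left out, the last holds). Time passes only in rows, so rows that repeat a pose let the fingers close. It gives the time, the measured TCP pose, the force, the opening and the grip force at its end, in the units of the state.
- r.get_state(): the state, without advancing time (a new reading comes with each control period).
- r.snapshot(name): name is "scene" or "side" or "wrist"; returns a dict with "img" (384x512x3 uint8, red, green, blue), "mtx" (3x3 intrinsics, pixels), "cam_to_world" (4x4, takes a point from camera to world coordinates). Camera axes: x right, y up, looking along -z (the intrinsics and any distortion apply to the point x, -y, -z); pixel columns grow to the right and rows downward; lengths in m; the calibration is good to about 2 mm. A picture is of the moment at which its call begins. There is no depth.
- r.finish_job(): hands the job in; it is judged then, once.
The state is a dict: "clock": time; "q": joint angles; "qd": joint speeds; "joint_torque": joint torques, N m; "tool_pos": TCP position; "eef_rot": TCP orientation; "contact_force": force on the tool from outside, world axes, zero at the start; "moment": the same for the moment, N m; "opening": opening from 0.0 (shut) to 1.0 (fully open); "finger_force": force on a finger pad.
Only numpy, scipy, OpenCV 4.12 (cv2) and the standard library are available. Lean on these libraries where they do the work, as an engineer would, in place of code of your own. Each camera call takes 0.05 s, during which the arm holds its last target. There are 200 camera calls.

## Working session

There is one attempt and no reset: what is moved stays moved. The work goes in short steps, Python scripts to look and compute and a shell command to move; the robot and the scene stay as the last step left them, time stands still between calls to the robot, and variables do not carry over. Pictures are saved under pics/ and viewed, at most 15 in all, crops included, and the job is handed in when it is done.

```bash
mkdir -p pics; python3 - <<'E'
from plant import r
import cv2,numpy as np,pickle
s=r.get_state();print({k:np.round(v,3).tolist() for k,v in s.items()})
d={}
for n in ("scene","side","wrist"):
    p=r.snapshot(n);d[n]=p;cv2.imwrite(f"pics/{n}0.png",p["img"][:,:,::-1]);print(n,p["mtx"].round(1).tolist(),p["cam_to_world"].round(3).tolist(),p.keys())
pickle.dump(d,open("d0.pkl","wb"))
E
```

```text
{'clock': 0.0, 'q': [0.034, 0.69, -0.195, 1.566, 0.157, 0.903, -0.215], 'qd': [0.001, -0.001, 0.0, -0.003, 0.001, 0.001, -0.0], 'joint_torque': [0.0, -52.757, -1.267, -15.343, -0.053, 0.007, 0.0], 'tool_pos': [0.624, -0.0, 0.238], 'eef_rot': [0.707, 0.707, -0.001, -0.001], 'contact_force': [0.239, -0.123, 0.64], 'moment': [0.02, -0.012, 0.022], 'finger_force': 0.0, 'opening': 0.998}
scene [[438.6, 0.0, 250.7], [0.0, 438.6, 195.0], [0.0, 0.0, 1.0]] [[-0.807, -0.469, 0.358, 1.088], [0.59, -0.621, 0.516, 0.688], [-0.02, 0.627, 0.778, 1.201], [0.0, 0.0, 0.0, 1.0]] dict_keys(['img', 'mtx', 'cam_to_world'])
side [[468.6, 0.0, 258.2], [0.0, 468.6, 188.0], [0.0, 0.0, 1.0]] [[0.742, 0.368, -0.56, -0.271], [-0.67, 0.397, -0.627, -1.041], [-0.008, 0.841, 0.541, 0.923], [0.0, 0.0, 0.0, 1.0]] dict_keys(['img', 'mtx', 'cam_to_world'])
wrist [[337.3, 0.0, 257.7], [0.0, 337.3, 188.3], [0.0, 0.0, 1.0]] [[1.0, -0.002, 0.002, 0.626], [0.001, 0.956, 0.294, 0.077], [-0.003, -0.294, 0.956, 0.384], [0.0, 0.0, 0.0, 1.0]] dict_keys(['img', 'mtx', 'cam_to_world'])
```

View pics/scene0.png

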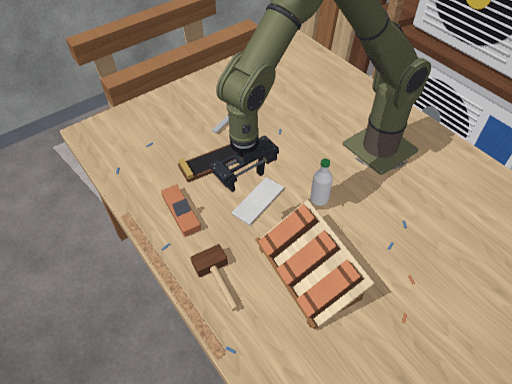

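View pics/side0.png

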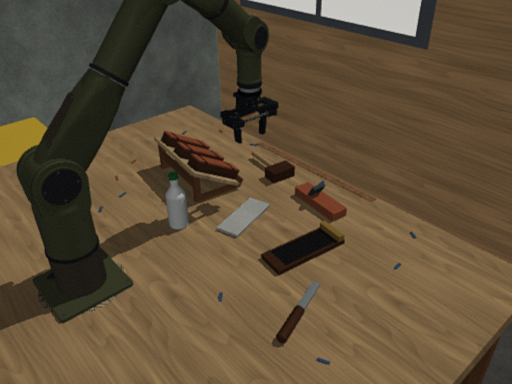

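The scene view shows the rack with three boxes around (310,260), the white board at (258,200), the honing board at (225,160) with its brass stop at (185,168), partly hidden by the gripper, and the bottle at (321,185). The side view shows the honing board clear at (303,247), stop at (333,232), the white board at (243,217), bottle at (177,205) and chisel at (300,310).

```bash
cat > h.py <<'E'
import numpy as np,cv2
def ray(p,u,v):
    K=p["mtx"];T=p["cam_to_world"]
    d=T[:3,:3]@np.array([(u-K[0,2])/K[0,0],-(v-K[1,2])/K[1,1],-1]);return T[:3,3],d/np.linalg.norm(d)
def onz(p,u,v,z):
    o,d=ray(p,u,v);return o+d*(z-o[2])/d[2]
def tri(rays):
    A=0;b=0
    for o,d in rays:
        M=np.eye(3)-np.outer(d,d);A=A+M;b=b+M@o
    x=np.linalg.solve(A,b);return x,[np.linalg.norm((np.eye(3)-np.outer(d,d))@(x-o)) for o,d in rays]
def blobs(img,lo,hi,amin=60,roi=None):
    m=cv2.inRange(cv2.cvtColor(img,cv2.COLOR_RGB2HSV),lo,hi)
    if roi:
        k=np.zeros_like(m);x0,y0,x1,y1=roi;k[y0:y1,x0:x1]=255;m&=k
    m=cv2.morphologyEx(m,cv2.MORPH_OPEN,np.ones((2,2)))
    c,_=cv2.findContours(m,cv2.RETR_EXTERNAL,cv2.CHAIN_APPROX_NONE)
    return [q for q in c if cv2.contourArea(q)>amin]
def quad(c):
    return cv2.approxPolyN(c,4,ensure_convex=True).reshape(4,2).astype(float)
E
python3 - <<'E'
from h import *;import pickle
d=pickle.load(open("d0.pkl","rb"))
hs={n:cv2.cvtColor(d[n]["img"],cv2.COLOR_RGB2HSV) for n in d}
for n,u,v in [("scene",255,203),("scene",290,230),("scene",305,258),("scene",186,170),("scene",180,205),("side",243,217),("side",303,247),("side",333,232),("side",200,155),("side",190,143),("side",213,165),("scene",300,295),("side",270,260),("side",320,203)]: print(n,u,v,hs[n][v,u])
def show(n,lo,hi,roi,z):
    for c in blobs(d[n]["img"],lo,hi,60,roi):
        q=quad(c);print(n,cv2.contourArea(c),q.tolist(),[onz(d[n],*k,z)[:2].round(3).tolist() for k in q])
print("white");show("scene",(0,0,130),(180,40,255),(225,170,295,230),.012);show("side",(0,0,130),(180,40,255),(212,190,280,245),.012)
print("black");show("side",(0,0,0),(180,255,45),(255,215,350,280),.018)
print("lids");show("scene",(0,120,90),(14,255,255),(250,195,375,330),.1);show("side",(0,120,60),(14,255,255),(150,120,245,205),.1)
big=np.vstack([cv2.resize(d["scene"]["img"][195:335,225:385],None,fx=4,fy=4)[:, :640],]);cv2.imwrite("pics/c1.png",big[:,:,::-1])
cv2.imwrite("pics/c2.png",cv2.resize(d["side"]["img"][120:280,150:350],None,fx=3.7,fy=3.7,interpolation=cv2.INTER_CUBIC)[:,:,::-1])
E
```

```text
scene 255 203 [ 15   2 208]
scene 290 230 [ 10 128 204]
scene 305 258 [ 11 128 201]
scene 186 170 [ 21 125 188]
scene 180 205 [123  31  90]
side 243 217 [ 34  13 138]
side 303 247 [ 0  0 13]
side 333 232 [ 20 161 100]
side 200 155 [  9 172  49]
side 190 143 [  9 159  37]
side 213 165 [ 10 172  49]
scene 300 295 [ 17  65 224]
side 270 260 [ 10 146  49]
side 320 203 [  8 170 117]
white
scene 1042.0 [[287.0, 188.0], [249.0, 226.0], [231.0, 214.0], [267.0, 178.0]] [[0.421, -0.048], [0.624, 0.003], [0.643, -0.073], [0.449, -0.127]]
side 749.0 [[270.0, 205.0], [238.0, 235.0], [218.0, 227.0], [251.0, 198.0]] [[0.63, -0.091], [0.445, -0.142], [0.425, -0.068], [0.611, -0.015]]
black
side 1427.0 [[346.0, 243.0], [279.0, 275.0], [259.0, 257.0], [321.0, 229.0]] [[0.655, -0.398], [0.41, -0.361], [0.42, -0.268], [0.652, -0.302]]
lids
scene 3795.0 [[362.0, 277.0], [313.0, 330.0], [255.0, 241.0], [305.0, 205.0]] [[0.508, 0.383], [0.718, 0.417], [0.676, 0.109], [0.469, 0.095]]
side 207.0 [[233.0, 164.0], [241.0, 172.0], [201.0, 162.0], [188.0, 152.0]] [[0.621, 0.09], [0.606, 0.029], [0.546, 0.179], [0.556, 0.272]]
side 180.0 [[217.0, 152.0], [227.0, 160.0], [184.0, 149.0], [176.0, 141.0]] [[0.634, 0.199], [0.623, 0.127], [0.558, 0.302], [0.573, 0.378]]
side 160.0 [[203.0, 141.0], [212.0, 149.0], [173.0, 139.0], [160.0, 129.0]] [[0.649, 0.307], [0.635, 0.231], [0.574, 0.4], [0.585, 0.512]]
```

View pics/c2.png

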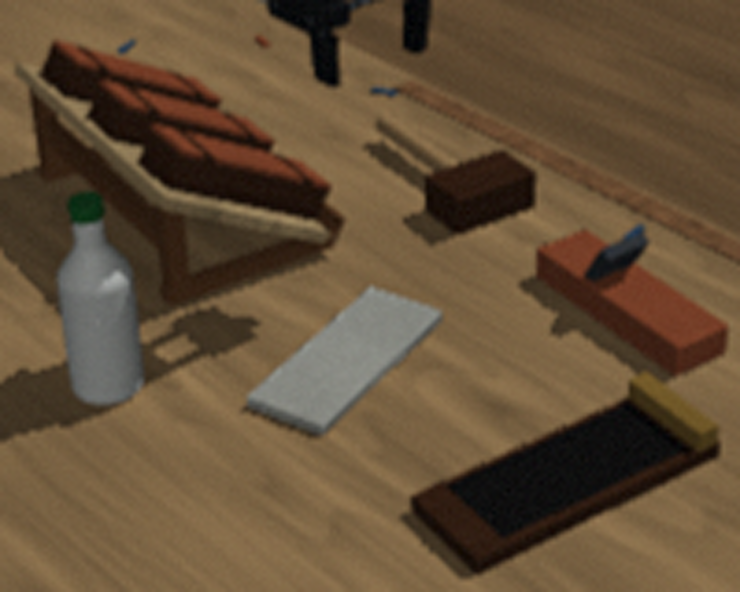

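```bash
python3 -m pendant '[1,-0.4,0,-0.4,0,0,0, 1,-0.8,-0.2,-0.6,0,0,0, 1,-0.8,-0.2,-0.6,0,0,0, 1,-0.8,-0.2,-0.6,0,0,0, 1,-0.8,-0.2,-0.6,0,0,0, 1,-0.8,-0.2,-0.6,0,0,0]'
cat > look.py <<'E'
from plant import r
import cv2,sys,pickle
p=r.snapshot(sys.argv[1]);pickle.dump(p,open(sys.argv[2]+".pkl","wb"));cv2.imwrite(f"pics/{sys.argv[2]}.png",p["img"][:,:,::-1])
E
python3 look.py wrist w1;python3 look.py scene s1
```

```text
clock: 0.75
tool_pos: [0.5949, -0.1182, 0.3279]
eef_rot: [0.706, 0.708, 0.0, -0.001]
contact_force: [0.4, -0.0, -0.1]
opening: 1.0
finger_force: 0.0
```

View pics/w1.png

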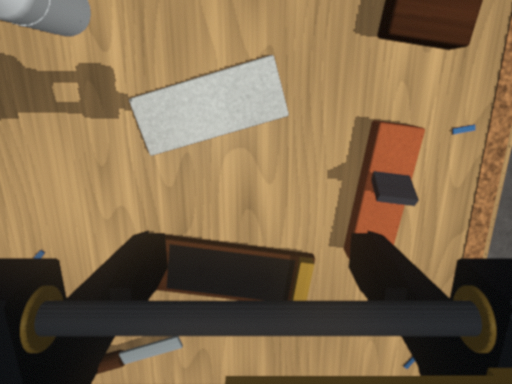

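The wrist view shows the white board at corners (131,98), (272,57), (288,117), (150,153), and the honing board from (165,238) to (313,255), brass stop near (303,275), lower edge at about row 295 above the bar.

```bash
python3 - <<'E'
from h import *;import pickle
for n,roi in (("w1",(115,40,300,170)),):
    p=pickle.load(open(n+".pkl","rb"))
    print(p["cam_to_world"][:3,3])
    c=max(blobs(p["img"],(0,0,100),(180,45,255),500,roi),key=cv2.contourArea)
    rc=cv2.boxPoints(cv2.minAreaRect(c))
    Q=np.array([onz(p,*k,.012)[:2] for k in quad(c)]);print(quad(c).tolist(),Q.round(4).tolist(),"ctr",Q.mean(0),[np.linalg.norm(Q[i]-Q[i-1]).round(4) for i in range(4)])
    for lo,hi,nm,z in (((0,0,0),(180,255,50),"black",.018),((18,100,90),(32,255,255),"brass",.036)):
        for c in blobs(p["img"],lo,hi,80,(155,232,325,298)):
            q=quad(c);Q=np.array([onz(p,*k,z)[:2] for k in q]);print(nm,cv2.contourArea(c),q.tolist(),Q.round(3).tolist())
    cv2.imwrite("pics/c3.png",cv2.resize(p["img"][225:305,150:325],None,fx=4.5,fy=4.5,interpolation=cv2.INTER_CUBIC)[:,:,::-1])
E
```

```text
[ 0.5960438  -0.04148515  0.47450399]
[[289.0, 116.0], [151.0, 157.0], [129.0, 99.0], [274.0, 55.0]] [[0.6373, -0.081], [0.4465, -0.1378], [0.4243, -0.0595], [0.6158, -0.0045]] ctr [ 0.53095458 -0.07069413] [np.float64(0.0795), np.float64(0.1991), np.float64(0.0813), np.float64(0.1993)]
black 5580.5 [[296.0, 261.0], [290.0, 303.0], [156.0, 289.0], [156.0, 234.0]] [[0.654, -0.296], [0.647, -0.37], [0.437, -0.346], [0.445, -0.252]]
brass 559.5 [[319.0, 265.0], [316.0, 298.0], [294.0, 298.0], [301.0, 262.0]] [[0.685, -0.292], [0.684, -0.348], [0.651, -0.348], [0.659, -0.288]]
brass 469.0 [[325.0, 233.0], [325.0, 262.0], [277.0, 247.0], [273.0, 233.0]] [[0.691, -0.241], [0.694, -0.287], [0.623, -0.264], [0.617, -0.242]]
```

View pics/c3.png

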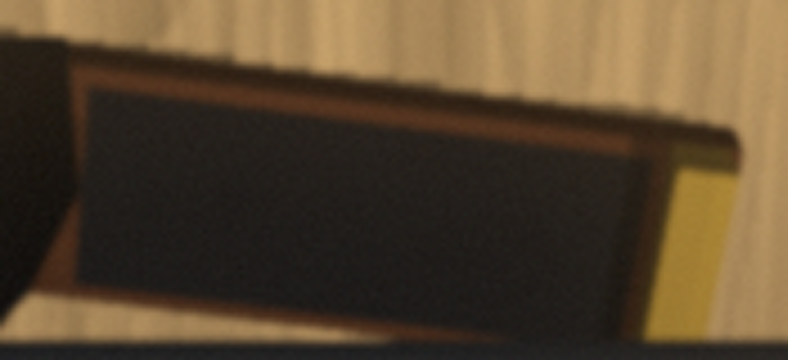

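```bash
python3 -m pendant '[1,0.5,0,-0.2,0,0,0.1, 1,1,0,-0.2,0,0,0.2, 1,1,0,-0.2,0,0,0.3, 1,1,0,-0.2,0,0,0.4, 1,1,0,-0.2,0,0,0.5, 1,1,0,-0.2,0,0,0.6, 1,1,0,-0.2,0,0,0.7, 1,1,0,-0.2,0,0,0.8, 1,1,0,-0.2,0,0,0.9, 1,1,0,-0.2,0,0,1, 1,1,0,-0.2,0,0,1, 1,1,0,-0.2,0,0,1]'
python3 -m pendant '[1,-0.2,-0.33,0,0,0,0, 1,-0.4,-0.67,0,0,0,0, 1,-0.6,-1,0,0,0,0, 1,-0.6,-1,0,0,0,0, 1,-0.6,-1,0,0,0,0, 1,-0.6,-1,0,0,0,0]'
python3 look.py wrist w2;python3 look.py scene s2;python3 look.py side s2b
```

```text
clock: 2.05
tool_pos: [0.5947, 0.0319, 0.3577]
eef_rot: [1.0, 0.001, -0.001, -0.0]
contact_force: [0.1, 0.5, 0.0]
opening: 1.0
finger_force: 0.0
clock: 2.65
tool_pos: [0.5048, 0.1806, 0.3585]
eef_rot: [1.0, 0.002, -0.0, 0.0]
contact_force: [-0.5, -0.5, 0.6]
opening: 0.999
finger_force: 0.0
```

View pics/w2.png

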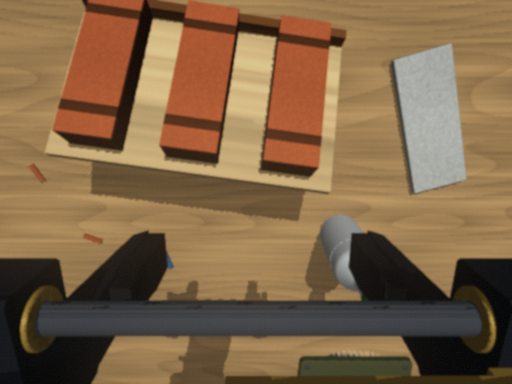

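The wrist view over the rack shows the three lids: right box corners (281,16), (330,22), (319,173), (264,165), middle (188,2)…(162,152), left cut at the top; image up is downhill.

```bash
python3 - <<'E'
from h import *;import pickle
p=pickle.load(open("w1.pkl","rb"))
f=lambda u,v,z:onz(p,150+u/4.5,225+v/4.5,z)[:2]
for nm,a,b,z in (("top",(72,68),(630,138),.018),("bot",(35,290),(500,335),.018),("stop",(678,168),(648,340),.036)):
    A,B=f(*a,z),f(*b,z);print(nm,A.round(4),B.round(4),np.arctan2(*(B-A)[::-1]).round(4))
a=np.array([f(72,68,.018),f(630,138,.018)]);print()
p=pickle.load(open("w2.pkl","rb"));im=p["img"];print(p["cam_to_world"].round(3))
for c in blobs(im,(0,100,110),(12,255,255),200,(40,0,350,190)):
    print(cv2.contourArea(c),quad(c).tolist())
boxes={"R":[(264,165),(319,173),(330,22),(281,16)],"M":[(162,152),(217,160),(239,8),(188,2)],"L":[(57,134),(113,146)]}
for c,q in boxes.items():
    P=np.array([onz(p,*k,z) for k,z in zip(q,(.1546,.1546,.0646,.0646))])[:,:2]
    print(c,P.round(4).tolist(),"w",np.linalg.norm(P[0]-P[1]).round(4))
    if len(P)==4:
        u,d=(P[0]+P[1])/2,(P[2]+P[3])/2;print(" len",np.linalg.norm(d-u).round(4),"yaw",np.arctan2(*(d-u)[::-1]).round(4),"topctr",((u+d)/2).round(4))
cv2.imwrite("pics/c4.png",cv2.resize(im[0:200,40:360],None,fx=2.5,fy=2.5,interpolation=cv2.INTER_CUBIC)[:,:,::-1])
E
```

```text
top [ 0.4595 -0.262 ] [ 0.6445 -0.287 ] -0.1342
bot [ 0.4402 -0.3465] [ 0.6014 -0.3639] -0.1075
stop [ 0.6584 -0.2881] [ 0.651  -0.3529] -1.6856

[[ 0.005  0.956  0.295  0.582]
 [-1.     0.004  0.002  0.182]
 [ 0.001 -0.295  0.956  0.505]
 [ 0.     0.     0.     1.   ]]
1182.0 [[320.0, 146.0], [320.0, 168.0], [264.0, 161.0], [266.0, 138.0]]
1227.5 [[221.0, 132.0], [217.0, 154.0], [160.0, 146.0], [164.0, 124.0]]
1269.0 [[117.0, 117.0], [112.0, 139.0], [53.0, 131.0], [59.0, 109.0]]
4550.0 [[330.0, 49.0], [322.0, 137.0], [267.0, 129.0], [279.0, 41.0]]
4715.5 [[236.0, 35.0], [222.0, 123.0], [166.0, 115.0], [184.0, 27.0]]
871.0 [[339.0, 25.0], [329.0, 41.0], [280.0, 33.0], [281.0, 15.0]]
4910.0 [[140.0, 20.0], [119.0, 108.0], [61.0, 99.0], [86.0, 12.0]]
895.0 [[241.0, 9.0], [237.0, 27.0], [186.0, 19.0], [186.0, -1.0]]
380.5 [[144.0, 0.0], [141.0, 12.0], [89.0, 3.0], [89.0, 0.0]]
R [[0.4998, 0.1746], [0.4912, 0.1155], [0.6528, 0.0962], [0.659, 0.1545]] w 0.0597
 len 0.1616 yaw -0.1225 topctr [0.5757 0.1352]
M [[0.5133, 0.282], [0.505, 0.2245], [0.6672, 0.2039], [0.6732, 0.2634]] w 0.0582
 len 0.1623 yaw -0.1209 topctr [0.5897 0.2435]
L [[0.5317, 0.3892], [0.5194, 0.3328]] w 0.0577
```

View pics/c4.png

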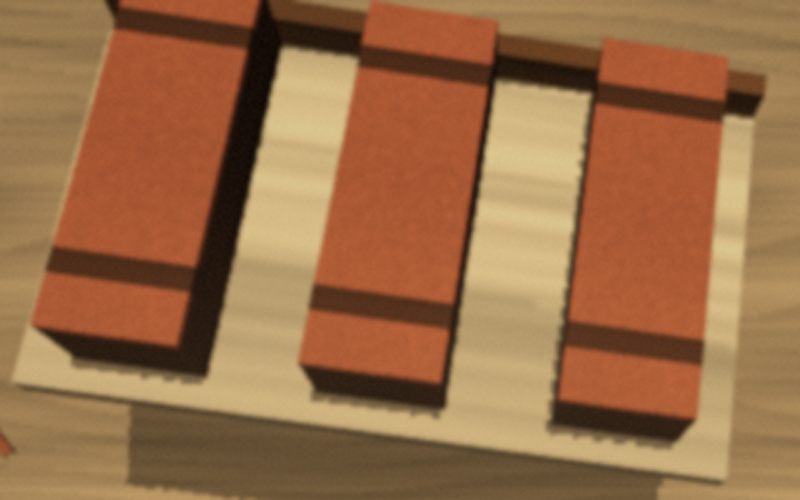

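```bash
cat > go.py <<'E'
import numpy as np
from scipy.spatial.transform import Rotation as R
from plant import r
def pose(yaw,tilt=0):  # tool x along yaw heading, z down; tilt about heading's y
    return R.from_euler('z',yaw)*R.from_euler('y',tilt)*R.from_matrix(np.diag([1.,-1,-1]))
def delta(pos,rot):
    s=r.get_state();c=R.from_quat(s["eef_rot"])
    return (c.inv().apply(np.array(pos)-s["tool_pos"])/.15).round(3).tolist(),((c.inv()*rot).as_rotvec()/(np.pi/2)).round(3).tolist()
E
python3 - <<'E'
from h import *;import pickle;from go import *
p=pickle.load(open("w2.pkl","rb"))
boxes={"R":[(263.2,160.8),(318,167.2),(331.2,22.8),(281.2,15.2)],"M":[(160,145.2),(217.2,153.6),(239.2,8),(188,0)],"L":[(53.2,128.8),(112.8,138.8)]}
for c,q in boxes.items():
    P=np.array([onz(p,*k,z) for k,z in zip(q,(.1546,.1546,.0646,.0646))])[:,:2]
    print(c,"w",np.linalg.norm(P[0]-P[1]).round(4),np.linalg.norm(P[-1]-P[-2]).round(4))
    u=(P[0]+P[1])/2
    if len(P)==4:
        d=(P[2]+P[3])/2;yaw=np.arctan2(*(d-u)[::-1]);print(" len",np.linalg.norm(d-u).round(4),"yaw",yaw.round(4))
        t=(u+d)/2
    else: t=u+.078*np.array([np.cos(yaw),np.sin(yaw)])
    t=np.append(t,.1096);n=np.array([.5*np.cos(yaw),.5*np.sin(yaw),.866]);g=t-.032*n
    print(" top",t.round(4),"tcp",g.round(4))
    for h in (.1,.03,0): print("  ",h,(g+h*n).round(3),delta(g+h*n,pose(yaw,np.pi/6)))
s=pickle.load(open("d0.pkl","rb"))
print("bottle",onz(s["scene"],321,203,0),onz(s["side"],178,226,0))
E
```

```text
R w 0.0589 0.0601
 len 0.1564 yaw -0.1395
 top [0.5784 0.1354 0.1096] tcp [0.5626 0.1376 0.0819]
   0.1 [0.612 0.131 0.168] ([0.709, 0.317, 1.268], [0.023, -0.333, 0.086])
   0.03 [0.577 0.136 0.108] ([0.478, 0.285, 1.672], [0.023, -0.333, 0.086])
   0 [0.563 0.138 0.082] ([0.379, 0.271, 1.845], [0.023, -0.333, 0.086])
M w 0.0601 0.0601
 len 0.1564 yaw -0.1302
 top [0.5937 0.2436 0.1096] tcp [0.5778 0.2457 0.0819]
   0.1 [0.627 0.239 0.168] ([0.81, -0.407, 1.267], [0.022, -0.333, 0.08])
   0.03 [0.593 0.244 0.108] ([0.579, -0.437, 1.671], [0.022, -0.333, 0.08])
   0 [0.578 0.246 0.082] ([0.479, -0.45, 1.845], [0.022, -0.333, 0.08])
L w 0.061 0.061
 top [0.6093 0.352  0.1096] tcp [0.5935 0.3541 0.0819]
   0.1 [0.643 0.348 0.168] ([0.913, -1.13, 1.267], [0.022, -0.333, 0.08])
   0.03 [0.608 0.352 0.108] ([0.681, -1.16, 1.671], [0.022, -0.333, 0.08])
   0 [0.593 0.354 0.082] ([0.582, -1.173, 1.844], [0.022, -0.333, 0.08])
bottle [0.36342817 0.06789844 0.        ] [0.34156712 0.0371843  0.        ]
```

```bash
python3 -m pendant '[1,0.2,0.1,0.3,0.005,-0.08,0.02, 1,0.4,0.2,0.6,0.01,-0.16,0.04, 1,0.6,0.3,0.8,0.018,-0.25,0.065, 1,0.709,0.317,1,0.023,-0.333,0.086, 1,0.709,0.317,1,0.023,-0.333,0.086, 1,0.709,0.317,1,0.023,-0.333,0.086, 1,0.709,0.317,1,0.023,-0.333,0.086, 1,0.709,0.317,1,0.023,-0.333,0.086]'
python3 look.py wrist w3; python3 - <<'E'
from go import *
print(delta([.577,.136,.108],pose(-.137,np.pi/6)),delta([.5626,.1376,.082],pose(-.137,np.pi/6)))
E
```

```text
clock: 3.6
tool_pos: [0.6127, 0.1335, 0.2157]
eef_rot: [0.965, -0.066, -0.253, -0.019]
contact_force: [-0.5, -0.5, 0.2]
opening: 1.0
finger_force: 0.0
([0.146, 0.019, 0.741], [-0.002, -0.006, 0.001]) ([0.147, 0.022, 0.94], [-0.002, -0.006, 0.001])
```

```bash
python3 -m pendant '[1,0.146,0.02,0.2,0,-0.006,0, 1,0.146,0.02,0.4,0,-0.006,0, 1,0.146,0.02,0.6,0,-0.006,0, 1,0.146,0.021,0.75,0,-0.006,0, 1,0.147,0.022,0.86,0,-0.006,0, 1,0.147,0.022,0.94,0,-0.006,0, 1,0.147,0.022,0.94,0,-0.006,0]'
python3 -m pendant '[0,0,0,0,0,0,0, 0,0,0,0,0,0,0, 0,0,0,0,0,0,0, 0,0,0,0,0,0,0, 0,0,0,0,0,0,0, 0,0,0,0,0,0,0]' 35; python3 look.py scene s3
```

```text
clock: 4.35
tool_pos: [0.5596, 0.1372, 0.0778]
eef_rot: [0.963, -0.066, -0.262, -0.019]
contact_force: [0.5, 0.0, -0.2]
opening: 1.001
finger_force: 0.0
clock: 4.95
tool_pos: [0.5606, 0.1364, 0.0761]
eef_rot: [0.963, -0.067, -0.262, -0.018]
contact_force: [1.5, 0.3, 4.2]
opening: 0.677
finger_force: 35.0
```

```bash
python3 -m pendant '[0,0,0,-0.05,0,0,0, 0,0,0,-0.15,0,0,0, 0,0,0,-0.3,0,0,0, 0,0,0,-0.5,0,0,0, 0,0,0,-0.5,0,0,0, 0,0,0,-0.5,0,0,0, 0,0,0,-0.5,0,0,0]'; python3 - <<'E'
from go import *
s=r.get_state();print(s["contact_force"],s["moment"])
E
```

```text
clock: 5.7
tool_pos: [0.596, 0.1311, 0.1387]
eef_rot: [0.962, -0.067, -0.265, -0.018]
contact_force: [-0.1, 0.0, -2.3]
opening: 0.672
finger_force: 35.0
[-0.12826377  0.0248017  -2.26153277] [-0.00954457 -0.6182942  -0.0214885 ]
```

```bash
python3 - <<'E'
from go import *
print(delta([.575,.03,.2],pose(.08,.1)),delta([.531,-.0707,.1],pose(.284)))
E
```

```text
([-0.248, 0.687, -0.327], [-0.043, 0.277, -0.133]) ([-0.077, 1.392, 0.347], [-0.072, 0.337, -0.262])
```

```bash
python3 -m pendant '[0,-0.03,0.05,-0.1,-0.004,0.03,-0.013, 0,-0.06,0.18,-0.2,-0.013,0.08,-0.04, 0,-0.12,0.35,-0.3,-0.022,0.15,-0.07, 0,-0.2,0.53,-0.327,-0.033,0.22,-0.1, 0,-0.248,0.687,-0.327,-0.043,0.277,-0.133, 0,-0.248,0.687,-0.327,-0.043,0.277,-0.133, 0,-0.248,0.687,-0.327,-0.043,0.277,-0.133]'; python3 - <<'E'
from go import *
print(delta([.531,-.0707,.08],pose(.284)))
E
```

```text
clock: 6.4
tool_pos: [0.5747, 0.0301, 0.2009]
eef_rot: [0.998, 0.039, -0.05, 0.001]
contact_force: [0.7, 0.4, -2.2]
opening: 0.678
finger_force: 35.0
([-0.261, 0.648, 0.835], [-0.007, 0.063, -0.131])
```

```bash
python3 -m pendant '[0,-0.06,0.16,0.1,-0.002,0.02,-0.03, 0,-0.13,0.32,0.25,-0.004,0.04,-0.07, 0,-0.2,0.48,0.45,-0.006,0.063,-0.1, 0,-0.261,0.648,0.65,-0.007,0.063,-0.131, 0,-0.261,0.648,0.835,-0.007,0.063,-0.131, 0,-0.261,0.648,0.835,-0.007,0.063,-0.131, 0,-0.261,0.648,0.835,-0.007,0.063,-0.131, 0,-0.261,0.648,0.835,-0.007,0.063,-0.131]'; python3 look.py wrist w4; python3 - <<'E'
from go import *
print(delta([.531,-.0707,.022],pose(.284)))
E
```

```text
clock: 7.2
tool_pos: [0.5352, -0.0695, 0.0812]
eef_rot: [0.99, 0.143, 0.003, 0.0]
contact_force: [-0.5, 0.3, -2.1]
opening: 0.679
finger_force: 35.0
([-0.031, -0.003, 0.396], [0.001, -0.004, 0.002])
```

View pics/w4.png

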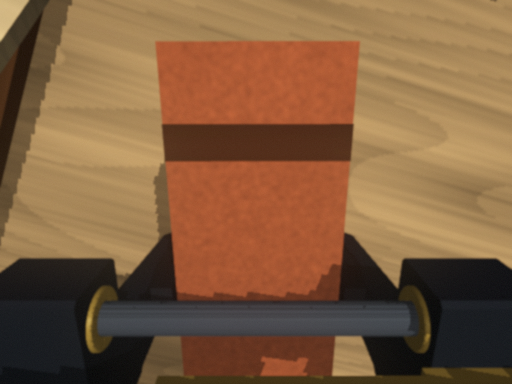

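The wrist view shows the held box square in the hand, its front lid edge at row 41, columns 156–358.

```bash
cat > off.py <<'E'
import sys
from h import *;import pickle;from go import *
p=pickle.load(open(sys.argv[1]+".pkl","rb"));a,b,row=map(float,sys.argv[2:5])
s=r.get_state();c=R.from_quat(s["eef_rot"])
f=lambda u,t:c.inv().apply(ray(p,u,row)[0]+t*ray(p,u,row)[1]-s["tool_pos"])
# depth at which edge width =60
t=[0.06/np.linalg.norm(f(a,1)-f(b,1))]*2
print("edge in tool frame",f(a,t[0]).round(4),f(b,t[0]).round(4))
E
python3 off.py w4 156 358.5 41
```

```text
edge in tool frame [ 0.0897 -0.031  -0.0379] [ 0.0898  0.029  -0.0378]
```

```bash
python3 -m pendant '[0,-0.031,-0.003,0.1,0,-0.004,0.002, 0,-0.031,-0.003,0.2,0,-0.004,0.002, 0,-0.031,-0.003,0.3,0,-0.004,0.002, 0,-0.031,-0.003,0.36,0,-0.004,0.002, 0,-0.031,-0.003,0.36,0,-0.004,0.002, 0,-0.031,-0.003,0.36,0,-0.004,0.002]'
```

```text
clock: 7.85
tool_pos: [0.5293, -0.0718, 0.0266]
eef_rot: [0.99, 0.141, -0.001, 0.001]
contact_force: [-0.1, 0.2, -1.8]
opening: 0.68
finger_force: 35.0
```

```bash
python3 -m pendant '[0,0.013,-0.004,0.03,0,0,0, 0,0.013,-0.004,0.055,0,0,0, 0,0.013,-0.004,0.075,0,0,0, 0,0.013,-0.004,0.085,0,0,0, 0,0.013,-0.004,0.085,0,0,0]'
```

```text
clock: 8.35
tool_pos: [0.5306, -0.0707, 0.0139]
eef_rot: [0.99, 0.141, -0.002, 0.001]
contact_force: [-1.0, 1.0, 3.2]
opening: 0.675
finger_force: 35.0
```

```bash
python3 -m pendant '[0.8,0,0,0,0,0,0, 1,0,0,0,0,0,0, 1,0,0,0,0,0,0, 1,0,0,-0.1,0,0,0, 1,0,0,-0.3,0,0,0, 1,0,0,-0.6,0,0,0, 1,0,0,-0.9,0,0,0, 1,0,0,-1,0,0,0, 1,0,0,-1,0,0,0, 1,0,0,-1,0,0,0]'
python3 look.py wrist w5; python3 - <<'E'
from go import *
n=np.array([.4954,-.068,.866])
for nm,g in (("M",[.5778,.2457,.0819]),("L",[.5935,.3541,.0819])):
    g=np.array(g); print(nm,delta(g+.11*n,pose(-.137,np.pi/6)))
from h import *;import pickle
p=pickle.load(open("w5.pkl","rb"))
for c in blobs(p["img"],(0,100,80),(12,255,255),200): print(cv2.contourArea(c),quad(c).tolist(),[onz(p,*k,.052)[:2].round(4).tolist() for k in quad(c)])
E
```

```text
clock: 9.35
tool_pos: [0.5307, -0.0704, 0.1639]
eef_rot: [0.99, 0.141, -0.002, 0.001]
contact_force: [0.7, 0.5, -0.4]
opening: 1.0
finger_force: 0.0
M ([1.227, -1.786, -0.101], [0.071, -0.325, 0.261])
L ([1.528, -2.45, -0.103], [0.071, -0.325, 0.261])
1701.0 [[293.0, 285.0], [224.0, 285.0], [224.0, 257.0], [293.0, 256.0]] [[0.4511, -0.1255], [0.4341, -0.0672], [0.4608, -0.0602], [0.4782, -0.1167]]
9806.5 [[298.0, 117.0], [294.0, 249.0], [223.0, 250.0], [219.0, 117.0]] [[0.5904, -0.0841], [0.4848, -0.1154], [0.467, -0.0578], [0.5738, -0.0271]]
2751.0 [[300.0, 68.0], [299.0, 102.0], [218.0, 102.0], [218.0, 68.0]] [[0.6238, -0.0746], [0.601, -0.0814], [0.5842, -0.0236], [0.6073, -0.0178]]
```

View pics/w5.png

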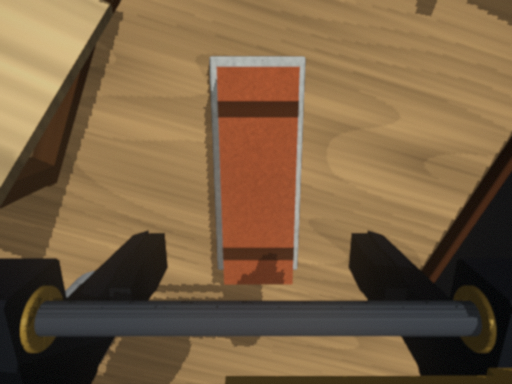

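```bash
python3 -m pendant '[1,0.1,-0.1,-0.2,0,0,0, 1,0.25,-0.35,-0.4,0.02,-0.08,0.06, 1,0.45,-0.65,-0.4,0.04,-0.16,0.12, 1,0.65,-0.93,-0.4,0.055,-0.24,0.19, 1,0.65,-0.93,-0.4,0.071,-0.325,0.261, 1,0.65,-0.93,-0.4,0.071,-0.325,0.261, 1,0.65,-0.93,-0.4,0.071,-0.325,0.261]'
python3 - <<'E'
from go import *
n=np.array([.4954,-.068,.866]);g=np.array([.5788,.2457,.0815])
for h in (.06,0): print(delta(g+h*n,pose(-.137,np.pi/6)))
E
```

```text
clock: 10.1
tool_pos: [0.5857, 0.0902, 0.2188]
eef_rot: [0.963, -0.067, -0.26, -0.017]
contact_force: [0.3, -0.6, -0.4]
opening: 0.999
finger_force: 0.0
([0.295, -1.022, 0.483], [0.001, 0.002, -0.001])
([0.297, -1.023, 0.883], [0.001, 0.002, -0.001])
```

```bash
python3 -m pendant '[1,0.08,-0.3,0,0,0,0, 1,0.16,-0.6,0,0,0,0, 1,0.25,-0.9,0,0,0,0, 1,0.296,-1,0.2,0,0,0, 1,0.296,-1,0.4,0,0,0, 1,0.296,-1,0.4,0,0,0]'
python3 - <<'E'
from go import *
n=np.array([.4954,-.068,.866]);g=np.array([.5788,.2457,.0815])
for h in (0,): print(delta(g+h*n,pose(-.137,np.pi/6)))
E
```

```text
clock: 10.7
tool_pos: [0.6104, 0.2382, 0.1453]
eef_rot: [0.963, -0.066, -0.262, -0.016]
contact_force: [0.2, 0.0, -0.2]
opening: 1.0
finger_force: 0.0
([0.03, -0.022, 0.476], [0.002, 0.005, -0.0])
```

```bash
python3 -m pendant '[1,0.03,-0.022,0.1,0,0.003,0, 1,0.03,-0.022,0.22,0,0.003,0, 1,0.03,-0.022,0.34,0,0.003,0, 1,0.03,-0.022,0.42,0,0.003,0, 1,0.03,-0.022,0.455,0,0.003,0, 1,0.03,-0.022,0.455,0,0.003,0]'
python3 -m pendant '[0,0,0,0,0,0,0, 0,0,0,0,0,0,0, 0,0,0,0,0,0,0, 0,0,0,0,0,0,0, 0,0,0,0,0,0,0]' 40
python3 -m pendant '[0,0,0,-0.05,0,0,0, 0,0,0,-0.15,0,0,0, 0,0,0,-0.3,0,0,0, 0,0,0,-0.5,0,0,0, 0,0,0,-0.5,0,0,0, 0,0,0,-0.5,0,0,0, 0,0,0,-0.5,0,0,0]'; python3 look.py wrist w6
```

```text
clock: 11.3
tool_pos: [0.5862, 0.2448, 0.0883]
eef_rot: [0.965, -0.067, -0.255, -0.018]
contact_force: [0.0, -0.3, -0.6]
opening: 0.996
finger_force: 0.0
clock: 11.8
tool_pos: [0.5861, 0.2453, 0.088]
eef_rot: [0.965, -0.067, -0.255, -0.018]
contact_force: [0.1, -0.5, 1.1]
opening: 0.682
finger_force: 40.0
clock: 12.5
tool_pos: [0.6209, 0.2407, 0.1513]
eef_rot: [0.964, -0.066, -0.257, -0.017]
contact_force: [0.5, -0.1, -2.2]
opening: 0.676
finger_force: 40.0
```

```bash
python3 - <<'E'
from go import *;from h import *;import pickle
p=pickle.load(open("w6.pkl","rb"))
for c in blobs(p["img"],(0,100,60),(12,255,255),400,(120,0,400,255)): print(cv2.contourArea(c),quad(c).tolist())
print(delta([.6,.14,.21],pose(-.05,.3)))
E
```

```text
1331.0 [[127.0, 135.0], [139.0, 255.0], [121.0, 255.0], [121.0, 125.0]]
32064.0 [[348.0, 54.0], [333.0, 255.0], [184.0, 255.0], [170.0, 54.0]]
([-0.234, 0.684, -0.316], [-0.022, 0.14, -0.051])
```

```bash
python3 off.py w6 170 348.5 54
python3 -m pendant '[0,-0.03,0.05,-0.1,-0.003,0.02,-0.01, 0,-0.07,0.16,-0.2,-0.008,0.05,-0.02, 0,-0.12,0.3,-0.3,-0.012,0.08,-0.03, 0,-0.17,0.45,-0.316,-0.017,0.11,-0.04, 0,-0.21,0.6,-0.316,-0.02,0.13,-0.05, 0,-0.234,0.684,-0.316,-0.022,0.14,-0.051, 0,-0.234,0.684,-0.316,-0.022,0.14,-0.051]'; python3 - <<'E'
from go import *
print(delta([.555,.03,.18],pose(.13,0.1)),delta([.529,-.0713,.14],pose(.283)))
E
```

```text
edge in tool frame [ 0.0864 -0.0305 -0.0252] [ 0.0864  0.0295 -0.0255]
clock: 13.25
tool_pos: [0.5997, 0.1378, 0.2116]
eef_rot: [0.989, -0.026, -0.149, -0.003]
contact_force: [-0.9, 0.3, -2.3]
opening: 0.678
finger_force: 40.0
([-0.186, 0.733, 0.279], [-0.022, 0.126, -0.115]) ([-0.238, 1.416, 0.575], [-0.031, 0.189, -0.212])
```

```bash
python3 -m pendant '[0,-0.04,0.12,0.02,-0.004,0.02,-0.02, 0,-0.08,0.28,0.05,-0.008,0.045,-0.04, 0,-0.12,0.45,0.11,-0.012,0.07,-0.06, 0,-0.15,0.6,0.19,-0.017,0.1,-0.09, 0,-0.186,0.733,0.279,-0.022,0.126,-0.115, 0,-0.186,0.733,0.279,-0.022,0.126,-0.115, 0,-0.186,0.733,0.279,-0.022,0.126,-0.115]'; python3 - <<'E'
from go import *
print(delta([.5335,-.070,.105],pose(.283)))
E
```

```text
clock: 13.95
tool_pos: [0.5568, 0.0332, 0.1789]
eef_rot: [0.997, 0.066, -0.05, 0.002]
contact_force: [-0.6, 0.6, -1.8]
opening: 0.675
finger_force: 40.0
([-0.195, 0.663, 0.513], [-0.007, 0.063, -0.096])
```

```bash
python3 -m pendant '[0,-0.03,0.1,0.05,-0.002,0.02,-0.02, 0,-0.07,0.25,0.12,-0.004,0.04,-0.05, 0,-0.12,0.4,0.22,-0.006,0.063,-0.07, 0,-0.16,0.55,0.35,-0.007,0.063,-0.096, 0,-0.195,0.663,0.45,-0.007,0.063,-0.096, 0,-0.195,0.663,0.513,-0.007,0.063,-0.096, 0,-0.195,0.663,0.513,-0.007,0.063,-0.096, 0,-0.195,0.663,0.513,-0.007,0.063,-0.096]';python3 look.py wrist w7; python3 - <<'E'
from go import *;from h import *;import pickle
p=pickle.load(open("w7.pkl","rb"))
for c in blobs(p["img"],(0,100,60),(12,255,255),400,(120,0,400,255)): print(cv2.contourArea(c),quad(c).tolist())
print(delta([.5335,-.070,.072],pose(.283)))
E
```

```text
clock: 14.75
tool_pos: [0.5351, -0.0688, 0.1057]
eef_rot: [0.99, 0.143, 0.001, 0.0]
contact_force: [0.5, 0.7, -2.4]
opening: 0.677
finger_force: 40.0
31869.0 [[346.0, 56.0], [334.0, 255.0], [184.0, 255.0], [172.0, 56.0]]
([-0.013, 0.003, 0.227], [0.001, -0.002, 0.002])
```

```bash
python3 off.py w7 171.5 346.5 55.5
python3 -m pendant '[0,-0.005,0,0.06,0,-0.002,0.001, 0,-0.013,0.003,0.12,0,-0.002,0.002, 0,-0.013,0.003,0.18,0,-0.002,0.002, 0,-0.013,0.003,0.21,0,-0.002,0.002, 0,-0.013,0.003,0.21,0,-0.002,0.002, 0,-0.013,0.003,0.21,0,-0.002,0.002]'
```

```text
edge in tool frame [ 0.0868 -0.0304 -0.0221] [ 0.0868  0.0296 -0.0223]
clock: 15.4
tool_pos: [0.5321, -0.0724, 0.074]
eef_rot: [0.99, 0.14, -0.001, 0.001]
contact_force: [0.4, -0.9, -1.6]
opening: 0.674
finger_force: 40.0
```

```bash
python3 -m pendant '[0,0.01,-0.009,0.015,0,0,0, 0,0.01,-0.009,0.03,0,0,0, 0,0.01,-0.009,0.042,0,0,0, 0,0.01,-0.009,0.05,0,0,0, 0,0.01,-0.009,0.05,0,0,0]'
```

```text
clock: 15.9
tool_pos: [0.5336, -0.0703, 0.0693]
eef_rot: [0.99, 0.14, 0.0, 0.001]
contact_force: [-5.1, 0.2, 24.2]
opening: 0.681
finger_force: 40.0
```

```bash
python3 -m pendant '[0,0,0,-0.01,0,0,0, 0,0,0,-0.015,0,0,0, 0,0,0,-0.015,0,0,0]'
```

```text
clock: 16.2
tool_pos: [0.5336, -0.0703, 0.0694]
eef_rot: [0.99, 0.14, -0.0, 0.001]
contact_force: [-1.1, 0.5, 7.5]
opening: 0.681
finger_force: 40.0
```

Resting lightly; release and back off straight up.

```bash
python3 -m pendant '[0.8,0,0,0,0,0,0, 1,0,0,0,0,0,0, 1,0,0,0,0,0,0, 1,0,0,-0.1,0,0,0, 1,0,0,-0.3,0,0,0, 1,0,0,-0.6,0,0,0, 1,0,0,-0.9,0,0,0, 1,0,0,-1,0,0,0, 1,0,0,-1,0,0,0, 1,0,0,-1,0,0,0]'
python3 look.py wrist w8; python3 - <<'E'
from go import *;from h import *;import pickle
p=pickle.load(open("w8.pkl","rb"))
for c in blobs(p["img"],(0,100,80),(12,255,255),200): print(cv2.contourArea(c),quad(c).tolist(),[onz(p,*k,.092)[:2].round(4).tolist() for k in quad(c)])
E
```

```text
clock: 17.2
tool_pos: [0.5328, -0.0702, 0.2181]
eef_rot: [0.99, 0.14, -0.001, 0.001]
contact_force: [0.7, 0.3, -0.6]
opening: 1.004
finger_force: 0.0
11085.0 [[297.0, 117.0], [291.0, 277.0], [226.0, 278.0], [221.0, 117.0]] [[0.5914, -0.0853], [0.4521, -0.1251], [0.4345, -0.0678], [0.5747, -0.0273]]
2490.5 [[298.0, 71.0], [297.0, 104.0], [220.0, 104.0], [220.0, 71.0]] [[0.6245, -0.0753], [0.601, -0.0821], [0.5842, -0.0241], [0.6079, -0.0181]]
```

View pics/w8.png

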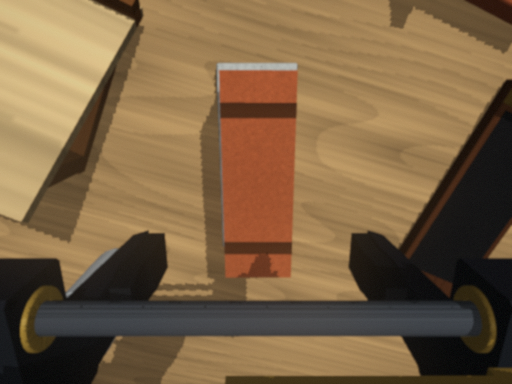

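The upper box sits square on the lower one (lid corners (220,71), (298,71), (291,277), (226,278)), matching its centre within 1 mm.

```bash
python3 -m pendant '[1,0.1,-0.2,-0.1,0.01,-0.04,0.03, 1,0.2,-0.5,-0.1,0.02,-0.08,0.06, 1,0.35,-0.8,-0.1,0.04,-0.16,0.12, 1,0.45,-1,-0.1,0.055,-0.24,0.19, 1,0.45,-1,-0.1,0.071,-0.325,0.261, 1,0.45,-1,-0.1,0.071,-0.325,0.261, 1,0.45,-1,-0.1,0.071,-0.325,0.261]'
python3 -m pendant '[1,0,-0.3,-0.2,0,0,0, 1,0,-0.6,-0.2,0,0,0, 1,0,-0.9,-0.2,0,0,0, 1,0,-1,-0.2,0,0,0, 1,0,-1,-0.2,0,0,0]'
python3 - <<'E'
from go import *
n=np.array([.4954,-.068,.866]);g=np.array([.592,.3544,.0793])
for h in (.06,0): print(delta(g+h*n,pose(-.137,np.pi/6)))
E
```

```text
clock: 17.95
tool_pos: [0.5562, 0.0918, 0.2297]
eef_rot: [0.963, -0.068, -0.259, -0.017]
contact_force: [0.7, -0.4, -0.4]
opening: 1.002
finger_force: 0.0
clock: 18.45
tool_pos: [0.5909, 0.2421, 0.2583]
eef_rot: [0.964, -0.065, -0.257, -0.018]
contact_force: [-0.4, -0.4, 0.3]
opening: 1.0
finger_force: 0.0
([0.516, -0.741, 0.682], [-0.0, -0.001, 0.002])
([0.515, -0.741, 1.082], [-0.0, -0.001, 0.002])
```

```bash
python3 -m pendant '[1,0.15,-0.3,0.05,0,0,0, 1,0.35,-0.6,0.1,0,0,0, 1,0.516,-0.741,0.3,0,0,0, 1,0.516,-0.741,0.5,0,0,0, 1,0.516,-0.741,0.682,0,0,0, 1,0.516,-0.741,0.682,0,0,0, 1,0.516,-0.741,0.682,0,0,0, 1,0.516,-0.741,0.682,0,0,0]'
python3 - <<'E'
from go import *
n=np.array([.4954,-.068,.866]);g=np.array([.592,.3544,.0793])
for h in (0,): print(delta(g+h*n,pose(-.137,np.pi/6)))
E
```

```text
clock: 19.25
tool_pos: [0.6261, 0.3458, 0.1347]
eef_rot: [0.965, -0.068, -0.254, -0.019]
contact_force: [0.4, -0.1, -0.4]
opening: 1.001
finger_force: 0.0
([-0.021, -0.024, 0.436], [-0.002, -0.005, -0.002])
```

```bash
python3 -m pendant '[1,-0.021,-0.024,0.1,0,-0.005,0, 1,-0.021,-0.024,0.2,0,-0.005,0, 1,-0.021,-0.024,0.3,0,-0.005,0, 1,-0.021,-0.024,0.37,0,-0.005,0, 1,-0.021,-0.024,0.4,0,-0.005,0, 1,-0.021,-0.024,0.4,0,-0.005,0, 1,-0.021,-0.024,0.4,0,-0.005,0]'
python3 - <<'E'
from go import *
n=np.array([.4954,-.068,.866]);g=np.array([.592,.3544,.0793])
for h in (0,): print(delta(g+h*n,pose(-.137,np.pi/6)))
E
```

```text
clock: 19.95
tool_pos: [0.5931, 0.355, 0.0826]
eef_rot: [0.963, -0.067, -0.259, -0.019]
contact_force: [0.6, 0.5, 0.1]
opening: 0.996
finger_force: 0.0
([0.005, 0.005, 0.022], [-0.001, 0.002, -0.001])
```

Good position; grip firmly and lift.

```bash
python3 -m pendant '[0,0,0,0,0,0,0, 0,0,0,0,0,0,0, 0,0,0,0,0,0,0, 0,0,0,0,0,0,0, 0,0,0,0,0,0,0]' 60
python3 -m pendant '[0,0,0,-0.05,0,0,0, 0,0,0,-0.15,0,0,0, 0,0,0,-0.3,0,0,0, 0,0,0,-0.45,0,0,0, 0,0,0,-0.6,0,0,0, 0,0,0,-0.6,0,0,0, 0,0,0,-0.6,0,0,0, 0,0,0,-0.6,0,0,0]'
python3 look.py wrist w9; python3 - <<'E'
from go import *;from h import *;import pickle
p=pickle.load(open("w9.pkl","rb"))
for c in blobs(p["img"],(0,100,60),(12,255,255),400,(120,0,400,255)): print(cv2.contourArea(c),quad(c).tolist())
print(delta([.6,.25,.24],pose(-.12,.3)))
E
```

```text
clock: 20.45
tool_pos: [0.5923, 0.3549, 0.0819]
eef_rot: [0.963, -0.067, -0.26, -0.018]
contact_force: [-0.7, -0.5, 1.1]
opening: 0.677
finger_force: 60.0
clock: 21.25
tool_pos: [0.6356, 0.3486, 0.1576]
eef_rot: [0.963, -0.067, -0.262, -0.017]
contact_force: [-0.7, -0.1, -6.9]
opening: 0.675
finger_force: 60.0
38517.5 [[358.0, 36.0], [340.0, 255.0], [177.0, 255.0], [161.0, 34.0]]
([-0.401, 0.685, -0.399], [-0.004, 0.147, -0.012])
```

```bash
python3 off.py w9 161 358.5 35
python3 -m pendant '[0,-0.04,0.06,-0.08,0,0.02,0, 0,-0.1,0.18,-0.18,0,0.05,-0.003, 0,-0.18,0.32,-0.28,-0.002,0.08,-0.006, 0,-0.26,0.46,-0.36,-0.003,0.11,-0.01, 0,-0.34,0.6,-0.399,-0.004,0.135,-0.012, 0,-0.401,0.685,-0.399,-0.004,0.147,-0.012, 0,-0.401,0.685,-0.399,-0.004,0.147,-0.012]'
python3 - <<'E'
from h import *;import pickle
from go import *
print("next",delta([.58,.11,.22],pose(-.12,0.05)))
s=pickle.load(open("s2.pkl","rb"));b=pickle.load(open("s2b.pkl","rb"))
for nm,p,roi in (("scene",s,(170,120,290,190)),("side",b,(255,215,350,280))):
  for col,lo,hi,z in (("black",(0,0,0),(180,90,70),.018),("brass",(18,110,60),(32,255,255),.036)):
    for c in blobs(p["img"],lo,hi,60,roi):
        q=quad(c);Q=np.array([onz(p,*k,z)[:2] for k in q]);print(nm,col,cv2.contourArea(c),q.tolist(),Q.round(3).tolist())
a=cv2.resize(s["img"][130:190,170:270],None,fx=7,fy=7,interpolation=cv2.INTER_CUBIC)[:270]
a=cv2.resize(s["img"][135:190,170:285],(790,378),interpolation=cv2.INTER_CUBIC)
cv2.imwrite("pics/c5.png",a[:,:,::-1])
E
```

```text
edge in tool frame [ 0.091  -0.0303 -0.0349] [ 0.091   0.0297 -0.0353]
clock: 22.0
tool_pos: [0.5991, 0.2482, 0.243]
eef_rot: [0.987, -0.06, -0.148, -0.009]
contact_force: [0.9, -0.1, -5.9]
opening: 0.679
finger_force: 60.0
next ([0.031, 0.93, 0.15], [-0.001, 0.158, -0.001])
scene black 652.5 [[241.0, 157.0], [196.0, 176.0], [188.0, 162.0], [232.0, 145.0]] [[0.466, -0.264], [0.65, -0.285], [0.637, -0.362], [0.457, -0.336]]
scene brass 119.5 [[196.0, 177.0], [189.0, 180.0], [178.0, 162.0], [184.0, 159.0]] [[0.659, -0.266], [0.686, -0.269], [0.673, -0.368], [0.648, -0.368]]
side black 858.0 [[335.0, 242.0], [287.0, 266.0], [272.0, 252.0], [320.0, 230.0]] [[0.634, -0.373], [0.452, -0.35], [0.463, -0.277], [0.645, -0.303]]
side brass 139.0 [[346.0, 235.0], [341.0, 242.0], [318.0, 223.0], [326.0, 221.0]] [[0.666, -0.387], [0.63, -0.398], [0.649, -0.29], [0.676, -0.3]]
```

View pics/c5.png

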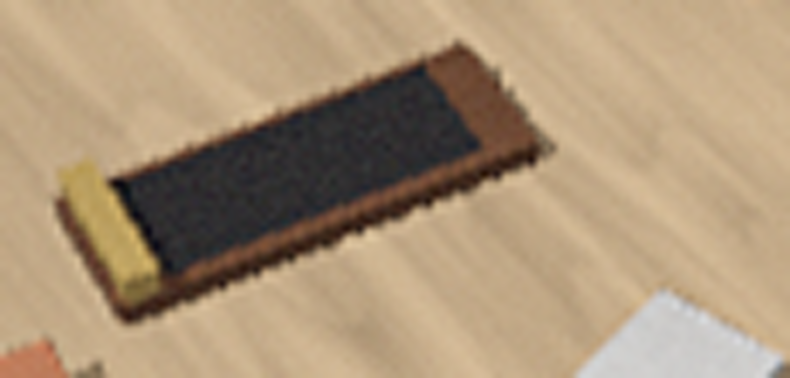

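```bash
python3 -m pendant '[0,0.005,0.12,0.02,0,0.02,0, 0,0.01,0.28,0.05,0,0.05,0, 0,0.015,0.46,0.08,0,0.08,0, 0,0.02,0.64,0.1,0,0.11,0, 0,0.025,0.8,0.13,0,0.14,0, 0,0.031,0.93,0.15,0,0.158,0, 0,0.031,0.93,0.15,0,0.158,0, 0,0.031,0.93,0.15,0,0.158,0]'; python3 - <<'E'
from go import *
print(delta([.57,-.04,.22],pose(-.13,0)))
E
```

```text
clock: 22.8
tool_pos: [0.5818, 0.1129, 0.2178]
eef_rot: [0.998, -0.06, -0.025, -0.003]
contact_force: [-0.1, 0.2, -5.6]
opening: 0.673
finger_force: 60.0
([0.043, 1.021, -0.02], [-0.002, 0.032, 0.007])
```

```bash
python3 -m pendant '[0,0.01,0.12,0,0,0.01,0, 0,0.02,0.3,0,0,0.02,0, 0,0.03,0.48,-0.01,0,0.032,0.007, 0,0.04,0.66,-0.02,0,0.032,0.007, 0,0.04,0.84,-0.02,0,0.032,0.007, 0,0.04,1,-0.02,0,0.032,0.007, 0,0.04,1,-0.02,0,0.032,0.007]'
python3 -m pendant '[0,0.02,0.15,0,0,0,0, 0,0.03,0.35,0,0,0,0, 0,0.04,0.55,0,0,0,0, 0,0.05,0.75,0,0,0,0, 0,0.06,0.9,0,0,0,0, 0,0.06,1,0,0,0,0, 0,0.06,1,0,0,0,0]'; python3 - <<'E'
from go import *
print(delta([.552,-.318,.14],pose(-.13,0)))
E
```

```text
clock: 23.5
tool_pos: [0.5706, -0.0415, 0.2207]
eef_rot: [0.998, -0.068, 0.001, 0.0]
contact_force: [-0.7, -0.2, -5.5]
opening: 0.675
finger_force: 60.0
clock: 24.2
tool_pos: [0.5601, -0.1893, 0.2204]
eef_rot: [0.998, -0.066, 0.001, -0.0]
contact_force: [-0.4, -0.1, -5.6]
opening: 0.676
finger_force: 60.0
([0.06, 0.858, 0.535], [-0.001, -0.001, -0.002])
```

```bash
python3 -m pendant '[0,0.01,0.15,0,0,0,0, 0,0.02,0.32,0,0,0,0, 0,0.03,0.5,0.1,0,0,0, 0,0.04,0.68,0.2,0,0,0, 0,0.05,0.8,0.32,0,0,0, 0,0.06,0.858,0.45,0,0,0, 0,0.06,0.858,0.535,0,0,0, 0,0.06,0.858,0.535,0,0,0, 0,0.06,0.858,0.535,0,0,0]'; python3 look.py wrist w10; python3 - <<'E'
from go import *;from h import *;import pickle
p=pickle.load(open("w10.pkl","rb"))
for nm,lo,hi,roi,z in (("box",(0,100,60),(12,255,255),(120,0,400,255),.17),("brass",(18,110,60),(32,255,255),None,.036),("black",(0,0,0),(180,90,40),(0,0,512,200),.018)):
  for c in blobs(p["img"],lo,hi,200,roi): print(nm,cv2.contourArea(c),quad(c).tolist(),[onz(p,*k,z)[:2].round(4).tolist() for k in quad(c)])
E
```

```text
clock: 25.1
tool_pos: [0.5534, -0.314, 0.1401]
eef_rot: [0.998, -0.064, 0.001, -0.002]
contact_force: [0.3, 0.4, -6.8]
opening: 0.675
finger_force: 60.0
box 38248.0 [[355.0, 37.0], [340.0, 255.0], [177.0, 255.0], [161.0, 37.0]] [[0.6402, -0.3554], [0.5635, -0.3463], [0.5714, -0.284], [0.648, -0.2941]]
brass 2809.0 [[511.0, 369.0], [511.0, 383.0], [27.0, 383.0], [345.0, 364.0]] [[0.3502, -0.5236], [0.3334, -0.5251], [0.3896, -0.0715], [0.3749, -0.3712]]
brass 218.5 [[371.0, 360.0], [360.0, 362.0], [325.0, 347.0], [361.0, 337.0]] [[0.3765, -0.3952], [0.3755, -0.3851], [0.3964, -0.3542], [0.4033, -0.387]]
brass 359.5 [[426.0, 300.0], [432.0, 335.0], [420.0, 370.0], [414.0, 288.0]] [[0.4352, -0.4441], [0.3977, -0.4501], [0.3594, -0.44], [0.4485, -0.4338]]
brass 459.0 [[112.0, 287.0], [99.0, 353.0], [87.0, 353.0], [87.0, 287.0]] [[0.4815, -0.1778], [0.4152, -0.1485], [0.4166, -0.1375], [0.4842, -0.1566]]
brass 211.5 [[511.0, 261.0], [483.0, 258.0], [482.0, 250.0], [511.0, 241.0]] [[0.4645, -0.5133], [0.4702, -0.4901], [0.4778, -0.4888], [0.4831, -0.5117]]
brass 1193.0 [[481.0, 257.0], [38
[... 480 characters left out ...]
, 110.0], [146.0, 93.0]] [[0.5979, -0.2614], [0.5937, -0.0988], [0.6331, -0.158], [0.6344, -0.2423]]
brass 755.0 [[393.0, 108.0], [388.0, 134.0], [353.0, 134.0], [353.0, 93.0]] [[0.6015, -0.4175], [0.5831, -0.4137], [0.5864, -0.388], [0.6156, -0.3893]]
brass 2591.0 [[511.0, 104.0], [427.0, 140.0], [380.0, 100.0], [511.0, 56.0]] [[0.5936, -0.5018], [0.575, -0.4423], [0.6083, -0.4083], [0.6266, -0.4988]]
brass 1737.0 [[161.0, 54.0], [162.0, 99.0], [25.0, 108.0], [94.0, 50.0]] [[0.6586, -0.2584], [0.6288, -0.2528], [0.6352, -0.1527], [0.667, -0.2129]]
brass 7090.0 [[362.0, 0.0], [336.0, 36.0], [-2.0, 67.0], [61.0, 0.0]] [[0.6744, -0.3978], [0.6547, -0.3794], [0.6647, -0.143], [0.6999, -0.1994]]
```

View pics/w10.png

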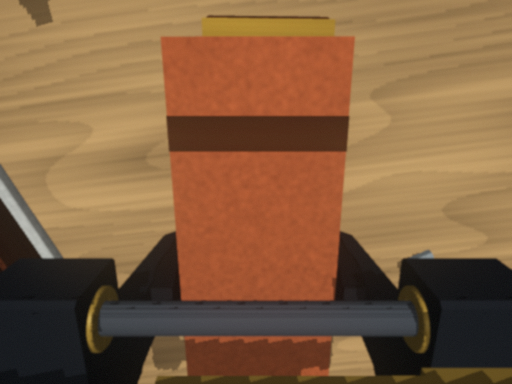

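The brass stop shows beyond the held box: its top's far edge at row 16–17, columns 203–335, parallel to the box's front edge (row 37).

```bash
python3 off.py w10 161.5 355 37; python3 - <<'E'
from go import *;from h import *;import pickle
p=pickle.load(open("w10.pkl","rb"));im=p["img"].astype(int)
for u in (215,269,325): print([ (v,im[v,u].tolist()) for v in range(13,22,2)])
A=onz(p,203.5,17.5,.036)[:2];B=onz(p,334.5,18,.036)[:2];d=(B-A)/np.linalg.norm(B-A);x=np.array([-d[1],d[0]])
yaw=np.arctan2(x[1],x[0]);C=(A+B)/2-.02*x
print("len",np.linalg.norm(B-A),"yaw",yaw,"face",C,"box ctr",C-.09*x)
s=r.get_state();t=s["tool_pos"][:2];print("lateral off of tool",(t-C)@-d,"along",(t-C)@x, R.from_quat(s["eef_rot"]).apply([1,0,0]))
E
```

```text
edge in tool frame [ 0.0907 -0.0316 -0.0319] [ 0.0908  0.0284 -0.032 ]
[(13, [173, 139, 92]), (15, [134, 101, 65]), (17, [125, 90, 39]), (19, [175, 137, 51]), (21, [175, 137, 52])]
[(13, [173, 140, 92]), (15, [150, 117, 76]), (17, [97, 67, 32]), (19, [163, 127, 49]), (21, [171, 135, 51])]
[(13, [167, 135, 88]), (15, [165, 133, 85]), (17, [109, 77, 45]), (19, [143, 108, 43]), (21, [164, 127, 49])]
len 0.08819186844894879 yaw -0.13077576065766475 face [ 0.65183844 -0.33276368] box ctr [ 0.56260695 -0.32102738]
lateral off of tool 0.005088540737541627 along -0.0997157785360618 [ 0.9917857  -0.12787502  0.00301903]
```

```bash
python3 -m pendant '[0,0,0.02,0.12,0,0,-0.001, 0,0,0.033,0.25,0,0,-0.002, 0,0,0.033,0.38,0,0,-0.002, 0,0,0.033,0.5,0,0,-0.002, 0,0,0.033,0.6,0,0,-0.002, 0,0,0.033,0.66,0,0,-0.002, 0,0,0.033,0.694,0,0,-0.002, 0,0,0.033,0.694,0,0,-0.002, 0,0,0.033,0.694,0,0,-0.002]'
python3 - <<'E'
from go import *
print(delta([.5526,-.3195,.0245],pose(-.13,0)))
E
```

```text
clock: 26.05
tool_pos: [0.5523, -0.3215, 0.0366]
eef_rot: [0.998, -0.064, 0.001, -0.0]
contact_force: [0.8, 0.1, -6.0]
opening: 0.672
finger_force: 60.0
([-0.0, -0.014, 0.081], [-0.001, -0.002, 0.002])
```

```bash
python3 -m pendant '[0,0,-0.005,0.02,0,0,0.001, 0,0,-0.005,0.04,0,0,0.001, 0,0,-0.005,0.05,0,0,0.001, 0,0,-0.005,0.055,0,0,0.001, 0,0,-0.005,0.055,0,0,0.001]'
```

```text
clock: 26.55
tool_pos: [0.5518, -0.3204, 0.0276]
eef_rot: [0.998, -0.064, 0.001, -0.001]
contact_force: [0.2, 0.4, -5.6]
opening: 0.675
finger_force: 60.0
```

```bash
python3 -m pendant '[0,0,0,0.01,0,0,0, 0,0,0,0.018,0,0,0, 0,0,0,0.018,0,0,0]'
python3 -m pendant '[0,0.02,0,0,0,0,0, 0,0.035,0,0,0,0,0, 0,0.045,0,0,0,0,0, 0,0.045,0,0,0,0,0]'
```

```text
clock: 26.85
tool_pos: [0.5522, -0.3206, 0.0256]
eef_rot: [0.998, -0.064, 0.001, -0.001]
contact_force: [-0.5, 0.4, -0.3]
opening: 0.673
finger_force: 60.0
clock: 27.25
tool_pos: [0.5573, -0.3219, 0.0255]
eef_rot: [0.998, -0.065, -0.0, -0.001]
contact_force: [-4.6, 0.1, 4.8]
opening: 0.68
finger_force: 60.0
```

```bash
python3 -m pendant '[0,0.01,0,-0.004,0,0,0, 0,0.018,0,-0.004,0,0,0, 0,0.018,0,-0.004,0,0,0]'
python3 -m pendant '[0,0.008,0,0,0,0,0, 0,0.016,0,0,0,0,0, 0,0.016,0,0,0,0,0]'
```

```text
clock: 27.55
tool_pos: [0.5609, -0.3218, 0.0256]
eef_rot: [0.998, -0.065, 0.0, -0.001]
contact_force: [-4.1, -0.3, 0.8]
opening: 0.675
finger_force: 60.0
clock: 27.85
tool_pos: [0.5609, -0.3218, 0.0255]
eef_rot: [0.998, -0.065, -0.002, -0.001]
contact_force: [-7.9, 1.7, 4.7]
opening: 0.674
finger_force: 60.0
```

```bash
python3 -m pendant '[0,0.01,0,0,0,0,0, 0,0.02,0,0,0,0,0, 0,0.02,0,0,0,0,0]'
```

```text
clock: 28.15
tool_pos: [0.5609, -0.3218, 0.0256]
eef_rot: [0.998, -0.065, -0.005, -0.002]
contact_force: [-13.7, 2.7, 9.9]
opening: 0.674
finger_force: 60.0
```

```bash
python3 -m pendant '[0,-0.015,0,0.005,0,0,0, 0,-0.03,0,0.005,0,0,0, 0,-0.03,0,0.005,0,0,0]'
python3 -m pendant '[0.75,0,0,0,0,0,0, 0.85,0,0,0,0,0,0, 1,0,0,0,0,0,0, 1,0,0,0,0,0,0, 1,0,0,-0.1,0,0,0, 1,0,0,-0.3,0,0,0, 1,0,0,-0.6,0,0,0, 1,0,0,-0.9,0,0,0, 1,0,0,-1,0,0,0, 1,0,0,-1,0,0,0]'
python3 look.py wrist w11; python3 look.py scene s11; python3 - <<'E'
from go import *;from h import *;import pickle
p=pickle.load(open("w11.pkl","rb"))
for c in blobs(p["img"],(0,100,80),(12,255,255),200,(150,0,380,300)): print(cv2.contourArea(c),quad(c).tolist(),[onz(p,*k,.058)[:2].round(4).tolist() for k in quad(c)])
s=pickle.load(open("s11.pkl","rb"))["img"]
E
```

```text
clock: 28.45
tool_pos: [0.5609, -0.3218, 0.0255]
eef_rot: [0.998, -0.065, -0.0, -0.001]
contact_force: [-6.2, 0.7, 6.5]
opening: 0.679
finger_force: 60.0
clock: 29.45
tool_pos: [0.5639, -0.3233, 0.1791]
eef_rot: [0.998, -0.065, 0.004, 0.001]
contact_force: [-0.1, 0.0, -0.1]
opening: 0.998
finger_force: 0.0
249.0 [[302.0, 167.0], [299.0, 239.0], [295.0, 239.0], [299.0, 124.0]] [[0.573, -0.3601], [0.5094, -0.3517], [0.5098, -0.3482], [0.6077, -0.3608]]
472.5 [[212.0, 128.0], [219.0, 276.0], [213.0, 276.0], [208.0, 128.0]] [[0.6134, -0.2926], [0.4824, -0.2769], [0.4831, -0.2715], [0.6138, -0.2894]]
11808.0 [[296.0, 119.0], [291.0, 283.0], [222.0, 283.0], [218.0, 119.0]] [[0.6119, -0.3589], [0.4669, -0.3404], [0.475, -0.2784], [0.6197, -0.2984]]
2585.5 [[297.0, 73.0], [297.0, 106.0], [217.0, 106.0], [217.0, 73.0]] [[0.6457, -0.3629], [0.6216, -0.3606], [0.6296, -0.2992], [0.6534, -0.3031]]
```

View pics/w11.png

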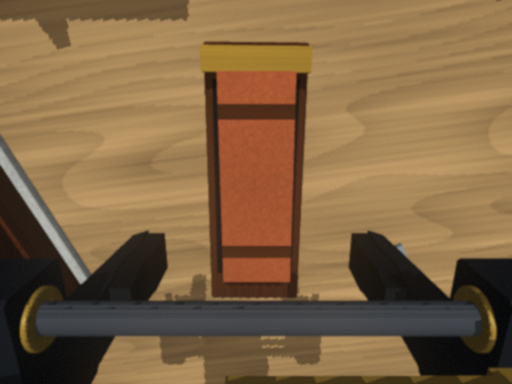

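The box lies centred on the honing board: columns 217–297 against the stop's 202–310, its end touching the brass at row 72. Handing in.

```bash
python3 -c "
from plant import r
print(r.finish_job())"
```

```text
the job is handed in; nothing more can be done
None
```

The job is handed in, with no verdict returned: the heavy box (about 6–7 N in the hand; the other two about 2.2 N) lies centred on the honing board, pushed against the brass stop, and the two light boxes are stacked square on the white board.

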